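# Clamp a fresh print in the ratchet bench clamp

## Robot

A 6-joint arm with a two-finger parallel gripper is mounted at the origin on the work surface. World frame = base frame: x ahead of the robot, y to its left, z up, the work surface at z = 0. Lengths are in mm, angles in rad, forces in N, time in s.
With the tool pointing down it reaches from about 325 to 875 mm from the base axis. Payload 4.4 kg.
Tool frame: the origin (TCP) lies on the centre line of the jaws, within the pads' length; the fingertips stand ahead of it and the grasp point (between the pads) lies 6 mm ahead of it (ctrl.tcp_to_tips is the z of the fingertips in the tool frame, in mm); z points along the fingers, y is the direction in which the jaws open and shut (so a half turn about z gives the same grasp; the last joint's range is limited). The gripper opens to 85 mm and grips with 20 to 120 N. Pads are 22 mm wide; open, the fingers measure 114 mm over their backs; the gripper's body (76 mm by 85 mm) begins 54 mm behind the grasp point. The pads swing forward as they close: fully open they stand 13 mm farther back than shut.
Start: joints at [-1.444, 0.207, 1.542, -0, 1.393, -0.15], TCP at [157.676, -552.961, 256.282] pointing down, gripper open.
Joint ranges: [-2.73, 2.73], [-0.86, 2.22], [0.23, 2.46], [-1.11, 4.25], [0.08, 2.63], [-2.82, 2.82]. Speed limits (rad/s): [2.79, 2.79, 3.14, 3.14, 3.14, 3.14].

## Interface

Orientations are given as a 3x3 rotation matrix whose columns are the frame's x, y, z axes.
In Python, from plant import ctrl, sensors, optics gives the robot as it stands. Calls block until the motion is done:
- ctrl.move_ptp(position, orientation): joint-space move of the TCP to a pose.
- ctrl.move_l(position, rot=None, vel=150, threshold=None): straight line of the TCP; rot=None keeps the orientation; vel is the mean speed in mm/s. With threshold (N) it stops when the force on the tool has changed by that much, and returns True; else False.
- ctrl.set_joints(angles): joint-space move.
- ctrl.gripper_to(opening, force=None): finger opening in mm; force is the grip in N (None keeps the last); returns when the fingers have stopped.
- ctrl.hold(seconds).
- ctrl.solve_ik(position, orientation): joint angles nearest the present ones, or None.
- sensors.read_state(): the state.
- optics.grab_frame(name): name is "side" or "top" or "wrist"; returns (picture, depth): 420x560x3 uint8, red, green, blue; 420x560 float32, mm along the optical axis (not along the pixel's ray), 0 where there is no reading.
- optics.camera_params(name): a dict with "mtx" (3x3 intrinsics, pixels), "R" (3x3) and "t" (3): a world point X has camera coordinates R X + t; the wrist camera has in their place "T_tool_cam" (4x4, takes a point from camera to tool coordinates, whose origin is the TCP and whose axes are the flange's). Camera axes: x right, y down, z forward; pixel columns grow to the right and rows downward; lengths in mm; the calibration is good to about 2 mm. A picture is of the moment at which its call begins: read the wrist's pose just before it. camera_params takes no time and is no camera call.
A pose or a line that the arm cannot do raises ctrl.MotionError and nothing moves.
- ctrl.finish_job(): hands the job in, once; it reports no verdict.
The state is a dict: "t": time; "q": joint angles; "qvel": joint speeds; "tau": joint torques, N m; "eef_pos": TCP position; "eef_rot": TCP orientation; "force": force on the tool from outside, world axes, zero at the start; "wrist_torque": the same for the moment, N m; "grip_width": finger opening in mm.
Only numpy, scipy, OpenCV 4.12 (cv2) and the standard library are available. Lean on these libraries where they do the work, as an engineer would, in place of code of your own. Each camera call takes 0.05 s, during which the arm holds its last target. There are 200 camera calls.

## Task

Take the white T-shaped printed bracket off the black build plate, stand it upright and fully down in the slot of the bench clamp and let go of it. Then, working the clamp only by its trigger, pump until the jaw's sprung nose reaches the bracket and has been pushed back by about half of its 12 mm neck: the nose must never bottom out, or the print is crushed. Finish while still holding the trigger squeezed so that the nose keeps pressing, and leave the other things on the bench alone.

Things in the scene. Friction and masses are not known exactly. Their poses are not given: they have to be found in the camera images.
- bracket: white printed bracket, an upside-down T, standing loose on the build plate (a flat black sheet 200 x 200 x 8 mm). Foot 16 mm thick (its x) x 60 mm wide (its y) x 24 mm high; on it a central upright 16 x 24 mm reaching 105 mm above the underside; small gussets beside the upright up to 50 mm. Same when turned by half a turn. Origin: centre of the underside; z up.
- clamp: the ratchet clamp, fixed to the bench; origin on the table under the slot's centre, x level from trigger and jaw towards the fixed anvil, z up. From +x to -x: anvil (60 mm wide, top 62 mm above the table), slot, nose, grey jaw head (36 mm wide, top at 60), toothed bar, two black cheeks (x -182 to -108 mm, top at 94), trigger between them, fixed handle
- slot (a point): centre of the floor of the clamp's slot, 10 mm above the table; axes as the clamp's. Slot 20 mm wide (x) x 67 mm long (y), 14 mm deep, mouth slightly chamfered, 24 mm above the table, in an aluminium bed 70 (x) x 90 (y) mm. The anvil stands on its +x side, in line with the slot's wall, its top edge bevelled back from 52 mm up
- nose_pad: round rubber nose pad, 18 mm across and 8 mm thick, on the front of the jaw head, carried by a steel neck 10 mm across, 12 mm of which shows; its axis lies 46 mm above the table over the slot's centre line. Its origin is not at the pad: see nose_face. The nose is sprung: about 1.2 N for each mm it is pushed back into the jaw head
- nose_face (a point): centre of the front face of the nose pad, 46 mm above the table; it travels along the clamp's +x towards the slot
- jaw_head: grey jaw head block behind the nose, 24 x 36 x 34 mm, on the toothed bar. Not to be pushed by hand. Its origin is not on the block
- jaw (a joint): travel of the jaw along the clamp's +x, m, 0 (fully back) to 0.050; it starts at 0 to about 0.016, leaving the nose face about 15 to 34 mm from the bracket. A brake holds it against no more than about 3 N: with the trigger let go, the sprung nose pushes the jaw back until it is itself pushed in by only about 2.5 mm
- nose (a joint): how far the sprung nose is pushed back into the jaw head, m: 0 free, 0.012 bottomed out (the neck has vanished). Wanted at the end: about half, 0.0035 to 0.0095. Above 0.0113 the print counts as crushed
- trigger (a joint): trigger angle, rad: 0 released (leans 0.26 rad towards the slot), 0.52 fully squeezed (leans as far to the handle). A light spring returns it. A spring pawl on 5 mm teeth drives the jaw, 26 mm per rad; while the trigger comes back the jaw stays (see its brake), so up to 0.2 rad of the next stroke may move nothing. A full stroke gains about 10 mm. Force at the grip 2 to 10 N
- trigger_hinge (a point): the trigger's hinge pin, across the clamp, 135 mm behind the slot's centre (clamp x -135 mm), 81 mm above the table
- trigger_grip: the trigger's grip, an upright black lever 12 (its x) x 28 (y) x 60 mm (z, along it); origin at its centre, 70 mm from the hinge, 149 mm above the table. Its front faces the slot; squeezing moves it to the clamp's -x, 38 mm in all, towards the fixed handle (upright 12 x 30 mm, clamp x -180 to -168 mm, top at 176 mm), 70 mm over both. About 90 mm is free between grip and seated bracket
- scraper: bystander: metal spatula scraper, 200 mm long, lying flat
- nozzle_jar: bystander: clear jar 52 mm across, 60 mm high
- clip_print: bystander: white printed ring, 56 mm across, 18 mm high
- glue_stick: bystander: grey stick 90 x 24 x 24 mm, lying

How it is judged (in metres and radians):
On the way, in this order (a step that is already met when the one before it is completed fails the run):
1. the bracket stands upright, fully down in the slot, let go (z of bracket in the frame of slot below 0.003 m and x of bracket in the frame of slot between -0.004 and 0.004 m and y of bracket in the frame of slot between -0.006 and 0.006 m and angle between bracket's own z axis and vertical below 0.1 rad and angle between the x axis of bracket and the x axis of slot, either way round below 0.1 rad and contact force between the fingers and bracket below 0.2 N), for 0.2 s.
2. the nose touches the standing bracket (all of step 1 and contact force between nose_pad and bracket above 0.5 N), for 0.1 s.
At the end, for the whole second after the job is handed in: Bracket upright (0.06 rad) and fully down in the slot (within 3 mm of its floor, 4 mm along, 6 mm across, 0.1 rad yaw), not touched by the fingers; fingers hold the trigger squeezed (over 1 N); the nose presses it with over 3.5 N, pushed in 3.5 to 9.5 mm (z of bracket in the frame of slot below 0.003 m and x of bracket in the frame of slot between -0.004 and 0.004 m and y of bracket in the frame of slot between -0.006 and 0.006 m and angle between bracket's own z axis and vertical below 0.06 rad and angle between the x axis of bracket and the x axis of slot, either way round below 0.1 rad and contact force between the fingers and bracket below 0.2 N and value of joint nose between 0.0035 and 0.0095 m and contact force between nose_pad and bracket above 3.5 N and contact force between the fingers and trigger_grip above 1 N and value of joint trigger above 0.03 rad); the arm keeps its last pose, push and grip.
It fails at once if the nose bottoms out and crushes the print (pushed in more than 11.3 mm) (value of joint nose above 0.0113 m or contact force between nose_pad and bracket above 22 N).
It fails at once if the jaw or nose is pushed by the fingers instead of the trigger (contact force between the fingers and jaw_head above 3 N or contact force between the fingers and nose_pad above 3 N).
It fails at once if another thing on the bench is disturbed (moved over 30 mm) (distance of any of scraper, nozzle_jar, clip_print, glue_stick from where it was at the start of the episode above 0.03 m).
It also fails if it takes over 72 s, if anything falls off the work surface, if the arm or the gripper's body presses on something with over 40 N, if the wrist force passes 120 N, or if a joint passes its speed limit or range.

## Working session

There is one attempt and no reset: what is moved stays moved. The work goes in short steps, each a Python script; the robot and the scene stay as the last script left them, time stands still between calls to the robot, and variables do not carry over. Pictures are saved under pics/ and viewed, about 8 in all and at most 12, crops included, and the job is handed in when it is done.

```bash
ls; mkdir -p pics; python3 - <<'E'
from plant import ctrl,sensors,optics
import cv2,numpy as np
for n in ("top","side"):
    p,d=optics.grab_frame(n); cv2.imwrite(f"pics/{n}0.png",p[:,:,::-1]); np.save(f"pics/{n}0.npy",d)
    c=optics.camera_params(n); print(n,c["mtx"].round(1).tolist(),(-c["R"].T@c["t"]).round(),c["R"].round(2).tolist())
print(optics.camera_params("wrist"),ctrl.tcp_to_tips,sensors.read_state()["t"])
E
```

```text
pics
top [[527.2, 0.0, 273.7], [0.0, 527.2, 208.7], [0.0, 0.0, 1.0]] [ 499.   27. 1257.] [[-0.0, -1.0, -0.01], [-0.99, 0.0, -0.1], [0.1, 0.01, -0.99]]
side [[491.8, 0.0, 279.2], [0.0, 491.8, 202.8], [0.0, 0.0, 1.0]] [422. 916. 663.] [[-0.98, -0.2, 0.0], [-0.11, 0.5, -0.86], [0.17, -0.84, -0.52]]
{'mtx': array([[311.08884979,   0.        , 280.06556976],
       [  0.        , 311.08884979, 211.08556931],
       [  0.        ,   0.        ,   1.        ]]), 'T_tool_cam': array([[ 3.19477654e-04, -9.48458310e-01, -3.16901770e-01,
         8.07472404e+01],
       [ 9.99999730e-01,  9.34051702e-05,  7.28574845e-04,
        -7.30502481e-01],
       [-6.61422602e-04, -3.16901917e-01,  9.48458084e-01,
        -1.16962565e+02],
       [ 0.00000000e+00,  0.00000000e+00,  0.00000000e+00,
         1.00000000e+00]])} 25.0 0.1
```

View pics/top0.png

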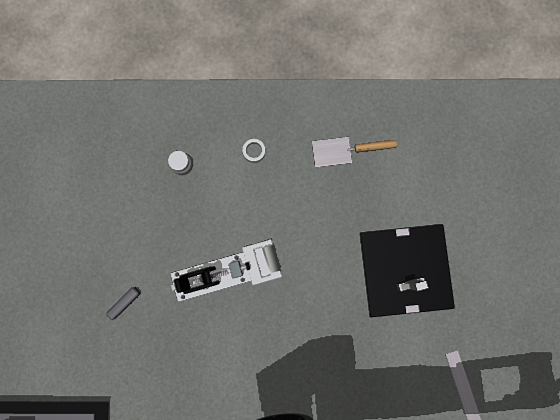

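View pics/side0.png

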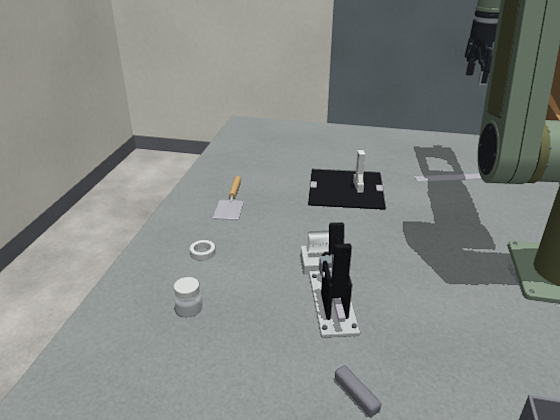

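The top view has the clamp at about (225,270), with its anvil at right near (263,260). The plate is at (407,270) and the bracket at (414,285), standing. The side view confirms the bracket is upright, and the clamp area is clear. Next I'll take near views of both with the wrist camera.

```bash
cat > h.py <<'E'
from plant import ctrl,sensors,optics
import numpy as np,cv2
def down(a):
    c,s=np.cos(a),np.sin(a); return np.array([[c,s,0],[s,-c,0],[0,0,-1.]])
def cam(name):
    """intrinsics, camera->world rotation, camera centre"""
    c=optics.camera_params(name)
    if name!="wrist": return c["mtx"],c["R"].T,-c["R"].T@c["t"]
    s=sensors.read_state(); T=c["T_tool_cam"]; R=np.array(s["eef_rot"])
    return c["mtx"],R@T[:3,:3],R@T[:3,3]+np.array(s["eef_pos"])
def ray(C,uv,z):
    K,R,o=C; d=R@np.linalg.solve(K,[uv[0],uv[1],1.]); return o+d*(z-o[2])/d[2]
def shot(name,fn):
    C=cam(name); p,d=optics.grab_frame(name); cv2.imwrite(f"pics/{fn}.png",p[:,:,::-1]); np.savez(f"pics/{fn}.npz",K=C[0],R=C[1],o=C[2],d=d); return C,p,d
def load(fn):
    f=np.load(f"pics/{fn}.npz"); return (f["K"],f["R"],f["o"]),cv2.imread(f"pics/{fn}.png")[:,:,::-1],f["d"]
E
python3 - <<'E'
from h import *
C=cam("top")
print("anvil",ray(C,(266,260),60),"handle",ray(C,(185,283),100),"brk",ray(C,(414,285),50),"plate",ray(C,(407,270),8))
a=ray(C,(266,260),60);b=ray(C,(185,283),100);br=ray(C,(414,285),50)
th=np.arctan2(*(a-b)[1::-1]); print(th)
p=a+(b-a)/np.linalg.norm((b-a)[:2])*60
for q,fn in((br,"wb"),(p,"wc")):
    for yaw in (th,th+np.pi):
        x,y=q[:2]
        j=ctrl.solve_ik([x,y,260],down(yaw)); print(fn,yaw,j)
    ctrl.move_ptp([br[0],br[1],270] if fn=="wb" else [p[0],p[1],300],down(th if ctrl.solve_ik([x,y,270],down(th)) is not None else th+np.pi))
    shot("wrist",fn); print(sensors.read_state()["t"])
E
```

```text
anvil [504.87270032  53.86522721  60.        ] handle [454.98423105 229.35231404 100.        ] brk [ 448.2951759  -280.95779262   50.        ] plate [ 481.44946431 -276.24856039    8.        ]
-1.2938179338250368
wb -1.2938179338250368 [-7.23498497e-01  1.05978962e-01  1.64929654e+00 -4.44089210e-16
  1.38631715e+00  2.14111576e+00]
wb 1.8477747197647563 [-7.23498497e-01  1.05978962e-01  1.64929654e+00 -4.44089210e-16
  1.38631715e+00 -1.00047689e+00]
2.125
wc -1.2938179338250368 None
wc 1.8477747197647563 [ 5.16734197e-02  4.51415293e-02  1.71454681e+00 -4.44089210e-16
  1.38190432e+00 -2.25304973e-01]
4.2083
```

View pics/wb.png

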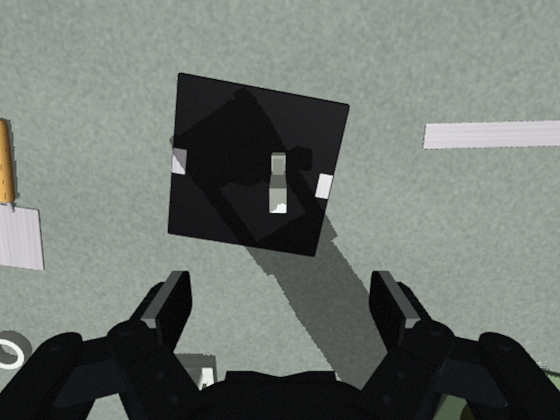

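View pics/wc.png

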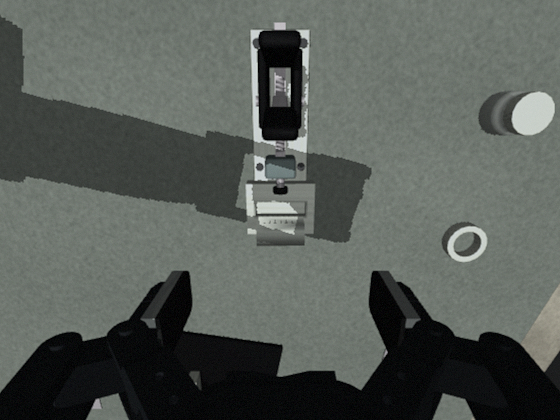

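wb shows the bracket standing at (278,183), its foot running vertically in the image. wc shows the clamp upright in the image, with the anvil at (281,228), slot at (281,208), nose at (280,188) and jaw head at (280,167). I'll measure both from depth plus calibration.

```bash
cat >> h.py <<'E'
def cloud(C,d):
    K,R,o=C; v,u=np.mgrid[:d.shape[0],:d.shape[1]]
    c=np.stack([(u-K[0,2])/K[0,0]*d,(v-K[1,2])/K[1,1]*d,d],-1); P=c@R.T+o; P[d==0]=np.nan; return P
def rect(P,m):
    q=P[m][:,:2].astype(np.float32); r=cv2.minAreaRect(q); return [np.round(x,2) for x in (r[0],r[1],np.deg2rad(r[2]))],len(q)
E
python3 - <<'E'
from h import *
C,p,d=load("wb"); P=cloud(C,d); g=np.zeros(d.shape,bool)
g[140:220,262:295]=1
for lo,hi in((95,125),(20,45),(50,125)):
    m=g&(P[...,2]>lo)&(P[...,2]<hi); print("brk",lo,hi,rect(P,m), np.percentile(P[...,2][m],[5,50,95]).round(1))
C,p,d=load("wc"); P=cloud(C,d)
print("table z",np.nanmedian(P[100:200,180:230,2]), "plate?")
z=P[...,2]; th=-1.2938
g=np.zeros(d.shape,bool); g[20:255,235:325]=1
def big(m):
    n,l,s,_=cv2.connectedComponentsWithStats(m.astype(np.uint8)); return l==1+s[1:,4].argmax()
m=big(g&(z>5)); print("clamp all",rect(P,m))
g2=g.copy(); g2[:180]=0
m=g2&(abs(z-24)<5)&(p.min(2)>0); print("bed",rect(P,m),np.median(z[m]))
m=g2&(abs(z-62)<4);print("anvil top",rect(P,m))
gj=g.copy(); gj[:150]=0; gj[180:]=0
m=gj&(abs(z-60)<5);print("head top",rect(P,m))
for v in range(150,250,2): print(v,P[v,268].round(1),P[v,281].round(1),p[v,281])
E
```

```text
brk 95 125 ([array([ 449.63, -280.59]), array([16.08, 23.73]), np.float64(0.27)], 492) [100.7 112.3 113.5]
brk 20 45 ([array([ 454.52, -300.38]), array([15.  , 18.48]), np.float64(0.27)], 228) [28.1 32.4 44.1]
brk 50 125 ([array([ 449.73, -281.17]), array([16.25, 24.83]), np.float64(0.26)], 646) [ 58.7 111.9 113.4]
table z -0.4083871169220288 plate?
clamp all ([array([476.65, 151.51]), array([ 90. , 249.9]), np.float64(0.28)], 12675)
bed ([array([501.35,  65.48]), array([90.  , 70.92]), np.float64(0.28)], 1850) 23.566188243447584
anvil top ([array([507.89,  42.29]), array([58.73, 21.08]), np.float64(0.27)], 774)
head top ([array([483.82, 124.87]), array([35.28, 23.1 ]), np.float64(0.28)], 616)
150 [464.8 134.8   9.8] [479.6 144.1  47.5] [ 96  97 100]
152 [465.5 132.4  10.3] [480.3 141.6  45.4] [104 101 104]
154 [466.2 129.8   9.5] [480.9 139.5  46.8] [110 109 108]
156 [466.7 131.8  38.5] [481.6 137.1  45.5] [89 89 91]
158 [467.3 132.   54.3] [481.8 136.3  55.5] [34 39 36]
160 [467.9 130.7  59.8] [482.2 134.7  59.4] [58 66 66]
162 [468.5 128.4  59.5] [482.9 132.2  57.9] [62 71 70]
164
[... 1793 characters left out ...]
.1  54.4  53.8] [144 148 144]
228 [489.9  48.8  57.3] [505.5  52.8  56.4] [142 148 142]
230 [490.5  46.9  59.2] [505.9  51.3  59.2] [153 158 149]
232 [491.   45.2  61.1] [506.4  49.7  61.7] [111 113 109]
234 [491.7  42.7  61.5] [507.3  46.6  60.3] [107 109 105]
236 [492.4  40.3  61.8] [507.9  44.5  61.3] [ 96 102  97]
238 [493.1  37.6  61.6] [508.5  42.3  62.4] [89 92 89]
240 [493.9  34.6  60.7] [509.3  39.7  62.2] [76 78 76]
242 [494.5  32.4  61.8] [510.1  36.8  61.7] [62 66 61]
244 [495.2  30.   62.2] [510.9  33.9  61. ] [50 51 49]
246 [ 5.012e+02 -1.000e+00  3.000e-01] [519.8   3.4  -1.4] [104 112 104]
248 [ 5.021e+02 -4.500e+00 -4.000e-01] [ 5.205e+02  9.000e-01 -1.000e-01] [115 123 113]
```

The measurements agree with the known sizes:
- **Clamp:** axis yaw −1.291, slot centre (501.2, 65.5).
- **Bracket:** (449.7, −280.9) on the plate, x axis at 0.265 rad.
- **Nose gap:** about 22 mm.

Next I grasp the bracket on its x faces, lift it, and re-check above the slot.

```bash
python3 - <<'E'
from h import *
R=down(.265-np.pi/2); b=[449.7,-280.9]
ctrl.move_ptp(b+[200],R)
ctrl.gripper_to(60)
print(ctrl.move_l(b+[99],vel=120,threshold=15))
ctrl.gripper_to(5,40); s=sensors.read_state(); print(s["grip_width"],s["force"],s["t"])
ctrl.move_l(b+[290],vel=200)
ctrl.move_ptp([501.2,65.5,290],down(.28)); s=sensors.read_state(); print(s["grip_width"],s["force"],s["eef_pos"],s["t"])
shot("wrist","wd"); shot("side","sd")
E
```

```text
False
15.276595778965378 [0.95110553 1.27963854 3.00127904] 8.0833
15.69794938806678 [ 0.15359562  0.26099761 -0.90331945] [501.24379218  64.76032661 289.60859753] 10.5083
```

View pics/wd.png

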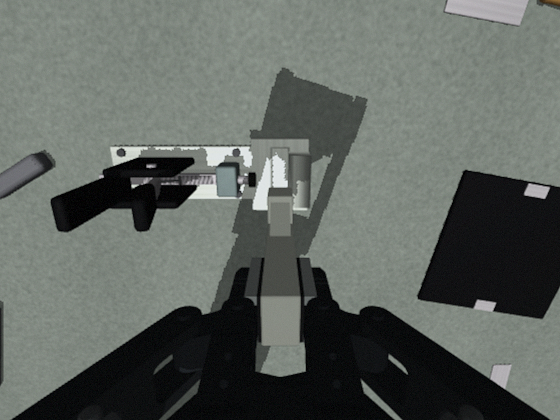

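wd shows the bracket in the jaws, its foot at about (280,215), with the slot behind it at (280,170), the nose at (251,180) and the head at (228,180). Now I'll cross-check the clamp and the bracket's position in the hand from this yaw.

```bash
python3 - <<'E'
from h import *
ux=np.array([np.sin(.28),-np.cos(.28)]);uy=np.array([np.cos(.28),np.sin(.28)]);s0=np.array([501.2,65.5])
def rep(n,P,m):
    r,k=rect(P,m); c=np.array(r[0])-s0; print(n,"clamp xy",(c@ux).round(2),(c@uy).round(2),r[1],r[2],k)
def go(fn,gh,ga):
    C,p,d=load(fn);P=cloud(C,d);z=P[...,2]
    for n,g,h,t in(("head",gh,60,4),("anvil",ga,62,3)):
        m=np.zeros(z.shape,bool);m[g[0]:g[1],g[2]:g[3]]=1;m&=abs(z-h)<t
        rep(fn+n,P,m)
    return P,z
go("wc",(150,182,262,300),(225,250,250,312))
P,z=go("wd",(155,205,212,244),(140,220,285,315))
m=np.zeros(z.shape,bool);m[185:250,262:300]=1
k=m&(z>190)&(z<235); print(np.percentile(z[k],[2,50,98])); rep("foot",P,k)
m[:]=0;m[140:200,255:300]=1;k=m&(z<14)&(z>5);rep("slotfloor",P,k)
m[:]=0;m[150:190,230:262]=1;k=m&(z>42)&(z<58);rep("nose",P,k)
E
```

```text
wchead clamp xy -61.57 -0.27 [35.25 22.52] 0.28 606
wcanvil clamp xy 24.15 0.02 [58.73 21.08] 0.27 740
wdhead clamp xy -61.06 -0.19 [35.05 23.87] 0.28 624
wdanvil clamp xy 25.11 -0.6 [59.69 20.1 ] 0.29 912
[201.25637356 221.92868014 234.37661857]
foot clamp xy 0.22 19.05 [19.6  15.97] 0.28 936
slotfloor clamp xy -0.3 5.56 [49.93 19.29] 0.29 604
nose clamp xy -42.22 4.01 [31.38 27.51] 0.45 279
```

```bash
python3 - <<'E'
from h import *
ux=np.array([np.sin(.28),-np.cos(.28)]);uy=np.array([np.cos(.28),np.sin(.28)]);s0=np.array([501.2,65.5])
t=s0+.2*ux+.5*uy
ctrl.move_l([*t,170],vel=150); s=sensors.read_state(); e=s["eef_pos"][:2]-s0; print(e@ux,e@uy,s["eef_pos"][2])
hit=ctrl.move_l([*t,99.5],vel=35,threshold=8)
s=sensors.read_state(); e=s["eef_pos"][:2]-s0; print(hit,e@ux,e@uy,s["eef_pos"][2],s["force"],s["t"])
shot("wrist","we")
E
```

```text
0.5848139618039925 1.2978596266225704 170.94588455376342
True 0.18936469410613319 0.4422753417208017 101.65971838551401 [-0.4630341   0.14913841  4.12149895] 13.35
```

View pics/we.png

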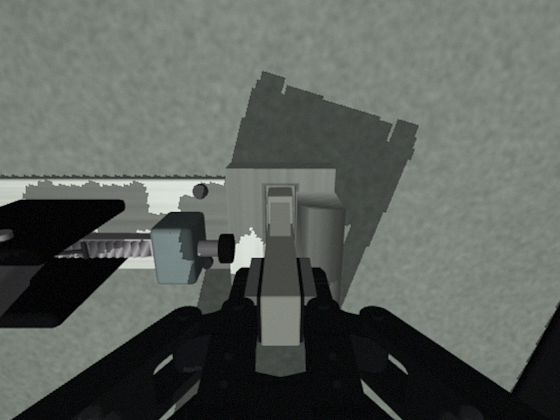

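we shows the bracket standing in the slot mouth at about (280,190), beside the anvil. Contact came at TCP z 101.7 against 101 expected, so it is seated. I'll release it and go to the trigger front with closed fingers.

```bash
cat >> h.py <<'E'
ux=np.array([np.sin(.28),-np.cos(.28)]);uy=np.array([np.cos(.28),np.sin(.28)]);s0=np.array([501.2,65.5])
def at(x,z,y=0.): return [*(s0+x*ux+y*uy),z]
def st(msg=""):
    s=sensors.read_state(); e=s["eef_pos"][:2]-s0; f=s["force"]
    print(msg,"x %.1f y %.1f z %.1f  fx %.2f fy %.2f fz %.2f w %.1f t %.2f"%(e@ux,e@uy,s["eef_pos"][2],f[:2]@ux,f[:2]@uy,f[2],s["grip_width"],s["t"])); return e@ux,f[:2]@ux
E
python3 - <<'E'
from h import *
ctrl.gripper_to(45); st("open")
ctrl.move_l(at(.2,215,.5),vel=150); C,p,d=shot("wrist","wf")
ctrl.gripper_to(0,40); ctrl.move_l(at(-76,215)); ctrl.move_l(at(-76,175),vel=120); ctrl.hold(.3); st("pre")
print("hit",ctrl.move_l(at(-100,175),vel=25,threshold=1.5)); st("contact")
shot("wrist","wg")
E
```

```text
open x -0.3 y -1.1 z 100.0  fx 0.19 fy -1.00 fz 0.48 w 45.3 t 13.79
pre x -75.9 y 0.6 z 175.9  fx -0.24 fy 0.43 fz 0.60 w 0.2 t 16.70
hit True
contact x -92.8 y -0.2 z 174.7  fx 0.95 fy 1.22 fz 1.11 w -0.0 t 17.38
```

```bash
python3 -c "
import cv2,numpy as np
a=cv2.imread('pics/wf.png');b=cv2.imread('pics/wg.png');cv2.imwrite('pics/fg.png',cv2.resize(np.hstack([a,b]),(800,300),interpolation=cv2.INTER_AREA))"
```

```text
(no output)
```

View pics/fg.png

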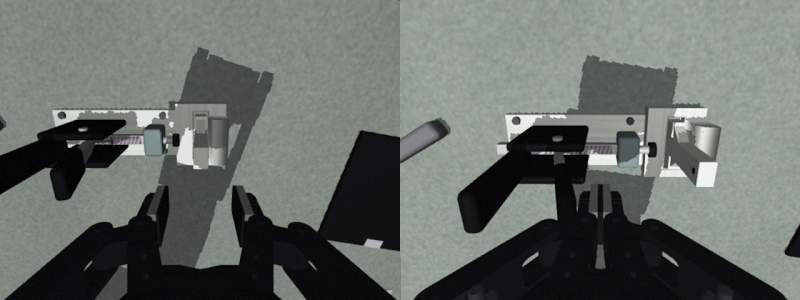

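The left half shows the bracket upright in the slot. The right half shows the finger at the trigger with the nose and head clearly visible, at about (650,149) and (627,147) in the montage. Next comes the first stroke, with the head tracked by depth.

```bash
cat >> h.py <<'E'
def head(fn,shoot=True):
    """clamp-frame centre (x) of the head's top face, bracket's top centre, from the wrist view"""
    if shoot: shot("wrist",fn)
    C,p,d=load(fn);P=cloud(C,d);q=P[...,:2]-s0;x=q@ux;y=q@uy;z=P[...,2]
    m=(abs(z-60)<3)&(abs(y)<16)&(x>-75)&(x<-14); r=np.percentile(x[m],[2,50,98]) if m.sum()>30 else [0]*3
    n=(z>106)&(z<122)&(abs(x)<16)&(abs(y)<22)
    k=(z>38)&(z<57)&(abs(y)<10)&(x>r[2]+1.5)&(x<-3)
    print(fn,"head",np.round(r,1),m.sum(),"nose pts x",np.percentile(x[k],[3,97]).round(1) if k.sum() else None,"brk top",[ (np.percentile(a[n],[2,98])).round(1) for a in (x,y)] if n.sum() else None,np.median(z[n]).round(1) if n.sum() else None)
    return r
E
python3 - <<'E'
from h import *
head("wf",False);head("wg",False)
print("hit",ctrl.move_l(at(-138,175),vel=60,threshold=14)); st("squeezed"); head("s1")
print("ret",ctrl.move_l(at(-88,175),vel=90)); st(); head("s1r")
E
```

```text
wf head [-72.2 -60.9 -50. ] 850 nose pts x [-47.8 -28.8] brk top [array([-7.5,  7.4]), array([-12.1,  11. ])] 114.3
wg head [-72.8 -61.7 -50.5] 1121 nose pts x [-46.9  -7.7] brk top [array([-8.5,  7. ]), array([-12. ,  11.2])] 114.2
hit False
squeezed x -137.1 y -0.4 z 174.4  fx 7.12 fy 0.06 fz -0.73 w 0.1 t 18.33
s1 head [-61.4 -50.8 -39.2] 1130 nose pts x [-33.3  -7.5] brk top [array([-8.8,  7.1]), array([-11.8,  11.2])] 114.1
ret False
 x -88.4 y -0.0 z 175.0  fx -0.77 fy -0.30 fz -0.14 w -0.2 t 19.09
s1r head [-61.2 -50.2 -38.9] 1124 nose pts x [-34.9  -7.7] brk top [array([-8.5,  7.1]), array([-12.2,  11.1])] 114.2
```

```bash
python3 - <<'E'
from h import *
print("hit",ctrl.move_l(at(-137,175),vel=60,threshold=14)); st("squeezed"); head("s2")
print("ret",ctrl.move_l(at(-88,175),vel=90)); st(); head("s2r")
E
```

```text
hit False
squeezed x -136.9 y -0.1 z 174.7  fx 4.33 fy 1.25 fz -0.58 w -0.3 t 20.11
s2 head [-51.6 -40.8 -29.4] 1123 nose pts x [-23.4  -6.7] brk top [array([-6.6,  9.2]), array([-11.9,  11.2])] 114.3
ret False
 x -88.3 y -0.1 z 174.9  fx 0.70 fy 1.39 fz 0.24 w 0.1 t 20.85
s2r head [-51.3 -40.4 -29.1] 1123 nose pts x [-25.   -6.8] brk top [array([-6.3,  9.4]), array([-12. ,  11.2])] 114.3
```

```bash
python3 -c "
import cv2,numpy as np
a=[cv2.resize(cv2.imread(f'pics/{n}.png')[160:270,270:430],None,fx=2.5,fy=4,interpolation=cv2.INTER_CUBIC) for n in('s1r','s2r')]
cv2.imwrite('pics/n2.png',np.hstack(a))"
```

```text
(no output)
```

View pics/n2.png

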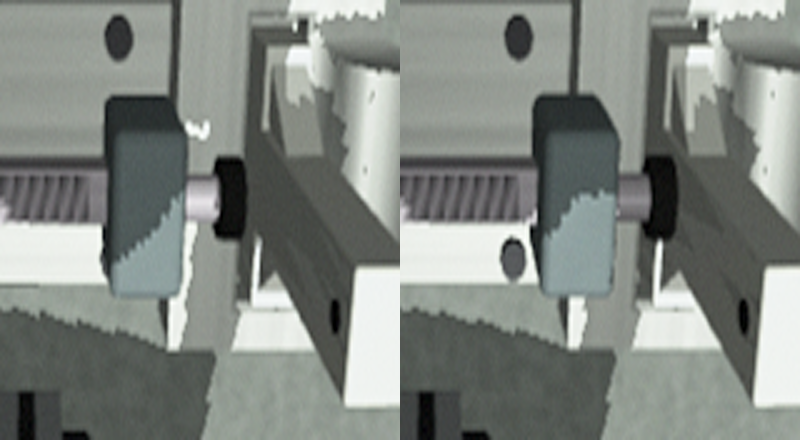

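The neck looks the same length in both crops, 27 px against 28 px, so the nose is just touching and uncompressed. The bracket has been nudged about 2 mm towards the anvil. For the third stroke I'll squeeze in small steps, watching the head, bracket and force.

```bash
python3 - <<'E'
from h import *
ctrl.move_l(at(-100,175),vel=60,threshold=14); st(); h0=head("s3_0")[1]
for i,x in enumerate(range(-106,-137,-3)):
    hit=ctrl.move_l(at(x,175),vel=30,threshold=8); st("cmd %d hit %s"%(x,hit)); r=head("s3_%d"%(i+1))
    if hit or r[1]>-36.6: break
E
```

```text
x -100.7 y 0.2 z 175.1  fx 0.98 fy -0.30 fz 1.09 w 0.1 t 21.25
s3_0 head [-51.3 -40.4 -29.1] 1128 nose pts x [-24.5  -6.8] brk top [array([-6.4,  9.3]), array([-11.8,  11.2])] 114.3
cmd -106 hit False x -106.0 y 0.2 z 175.2  fx 1.93 fy 0.26 fz 1.38 w -0.1 t 21.65
s3_1 head [-50.2 -39.4 -28.1] 1124 nose pts x [-23.2  -5.8] brk top [array([-4.3, 11.6]), array([-11.9,  11.2])] 114.4
cmd -109 hit False x -109.0 y 0.1 z 175.1  fx 2.81 fy 0.21 fz 1.00 w -0.4 t 21.95
s3_2 head [-49.5 -38.7 -27.3] 1116 nose pts x [-22.5  -5.8] brk top [array([-4.9, 10.7]), array([-11.9,  11.2])] 114.4
cmd -112 hit False x -112.1 y 0.1 z 175.1  fx 3.02 fy 0.72 fz 1.34 w -0.2 t 22.25
s3_3 head [-48.8 -38.1 -26.6] 1131 nose pts x [-21.4  -5.8] brk top [array([-6.6,  9.1]), array([-12. ,  11.2])] 114.2
cmd -115 hit False x -115.1 y 0.1 z 175.1  fx 2.97 fy -0.21 fz 2.14 w -0.1 t 22.55
s3_4 head [-48.  -37.3 -25.8] 1127 nose pts x [-20.7  -5.9] brk top [array([-6.6,  9. ]), array([-12. ,  11.2])] 114.2
cmd -118 hit False x -118.0 y 0.1 z 175.1  fx 3.89 fy 0.88 fz 2.12 w -0.1 t 22.85
s3_5 head [-47.3 -36.4 -25.2] 1125 nose pts x [-19.8  -5.8] brk top [array([-6.6,  9.1]), array([-12.1,  11.2])] 114.2
```

```bash
python3 - <<'E'
from h import *
for i,x in enumerate([-122,-125,-128,-130,-132,-134,-136]):
    hit=ctrl.move_l(at(x,175),vel=30,threshold=8); st("cmd %d hit %s"%(x,hit)); r=head("s4_%d"%i)
    if hit or r[1]>-32.6: break
a=cv2.imread(f'pics/s4_{i}.png');b=cv2.imread('pics/s2r.png')
cv2.imwrite('pics/n4.png',np.hstack([cv2.resize(k[160:270,270:430],None,fx=2.5,fy=4,interpolation=cv2.INTER_CUBIC) for k in(b,a)]))
E
```

```text
cmd -122 hit False x -122.0 y 0.1 z 175.1  fx 3.63 fy 0.47 fz 3.56 w -0.1 t 23.18
s4_0 head [-46.2 -35.6 -24. ] 1125 nose pts x [-18.5  -5.8] brk top [array([-6.7,  9.1]), array([-12.1,  11.2])] 114.2
cmd -125 hit False x -124.9 y 0.1 z 175.0  fx 4.25 fy -0.30 fz 3.25 w 0.0 t 23.48
s4_1 head [-45.3 -34.7 -23.1] 1126 nose pts x [-17.7  -5.7] brk top [array([-6.8,  9.1]), array([-12.1,  11.2])] 114.2
cmd -128 hit False x -127.9 y 0.1 z 174.9  fx 5.19 fy 0.87 fz 1.91 w -0.1 t 23.78
s4_2 head [-44.5 -33.9 -22.4] 1123 nose pts x [-16.8  -5.7] brk top [array([-6.8,  9. ]), array([-11.9,  11.2])] 114.2
cmd -130 hit False x -129.8 y 0.0 z 174.8  fx 4.88 fy 1.59 fz 0.55 w -0.0 t 24.08
s4_3 head [-43.9 -33.3 -21.8] 1129 nose pts x [-15.8  -5.6] brk top [array([-6.7,  8.9]), array([-12. ,  11.2])] 114.2
cmd -132 hit False x -131.6 y -0.0 z 174.6  fx 5.39 fy 1.99 fz 0.10 w 0.1 t 24.38
s4_4 head [-43.6 -32.8 -21.3] 1136 nose pts x [-15.2  -5.7] brk top [array([-6.8,  9. ]), array([-11.9,  11.2])] 114.2
cmd -134 hit False x -133.5 y -0.0 z 174.4  fx 6.33 fy 2.41 fz -0.91 w -0.1 t 24.68
s4_5 head [-43.  -32.3 -20.8] 1141 nose pts x [-14.7  -5.7] brk top [array([-6.8,  8.8]), array([-11.8,  11.2])] 114.2
```

View pics/n4.png

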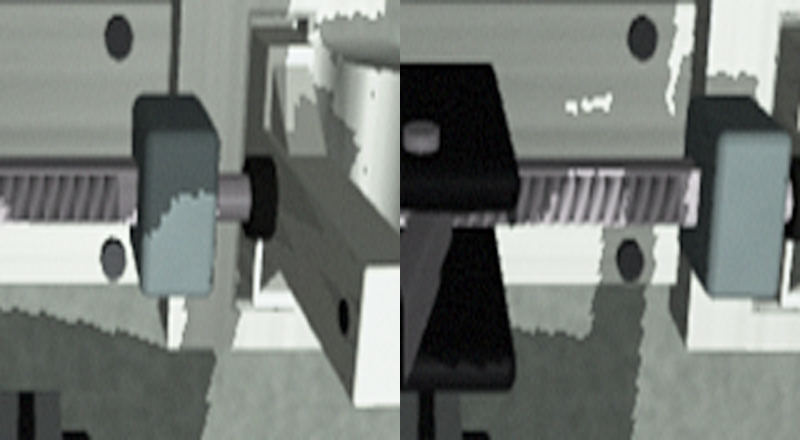

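The crop missed the nose because the camera moved with the arm. I'll take the same crop shifted to the right.

```bash
python3 -c "
import cv2
cv2.imwrite('pics/n5.png',cv2.resize(cv2.imread('pics/s4_5.png')[160:270,340:500],None,fx=5,fy=5,interpolation=cv2.INTER_CUBIC))"
```

```text
(no output)
```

View pics/n5.png

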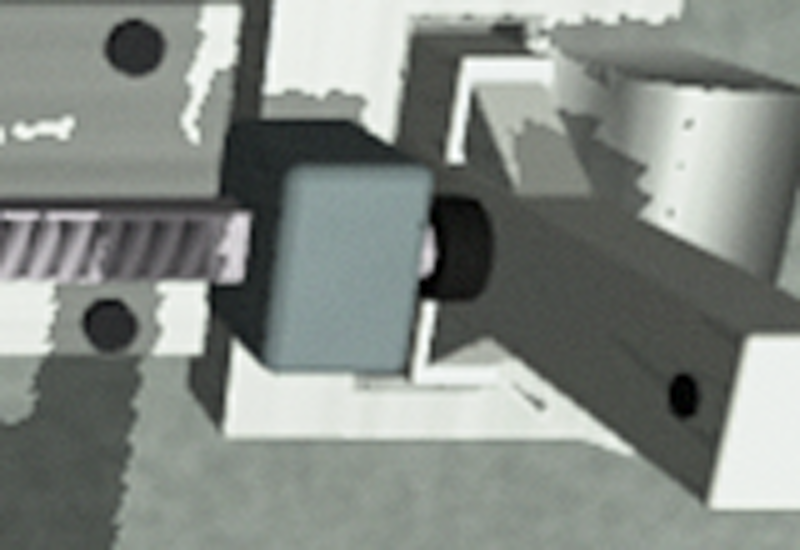

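The neck shows about 2 mm, and at this obliquity the head hides roughly 4.5 mm more. That means it is pushed in about 5–6 mm, which agrees with the depth estimate of 5.6–6 mm. I'll do one settle check and hand in.

```bash
python3 - <<'E'
from h import *
ctrl.hold(.8); st("hold"); r=head("fin")
if -34<r[1]<-30.5: ctrl.finish_job(); print("handed in")
E
```

```text
hold x -133.5 y -0.0 z 174.4  fx 5.60 fy 2.83 fz -1.04 w 0.1 t 25.53
fin head [-42.9 -32.3 -20.9] 1132 nose pts x [-14.9  -5.7] brk top [array([-6.8,  9. ]), array([-12. ,  11.2])] 114.2
the job is handed in; nothing more can be done
handed in
```

The bracket is standing in the clamp's slot, let go, and I handed the job in at about 25.5 s with the closed fingers still squeezing the trigger. No verdict was reported, so the numbers below are my own last checks.

I gripped the bracket on its 16 mm faces, placed it in the slot and opened the fingers. I then made two full trigger strokes and a third in small steps.

- **Nose:** it is pushed in about 5.6–6 mm by depth, or about 5–5.5 mm by the neck left showing. Both are inside 3.5–9.5 mm. At 1.2 N per mm that is about 6–7 N on the bracket.
- **Trigger:** the force on the fingers was about 5.6 N, and the jaw stayed still over a 0.8 s hold.
- **Bracket:** its top measured 114 mm above the table against 115 mm expected, so it is down in the slot. It stands about 1.1 mm towards the anvil (limit 4 mm) and under 1 mm off centre across the slot (limit 6 mm).
- **Anomaly:** when the nose first touched, the bracket's top shifted by up to about 4 mm. It then settled back against the anvil as the pressure rose.
- **Depth bias:** when the nose first touched, the depth estimate read about 2 mm low against the picture. The bracket was tilted then, and the two methods agree now.
- **Other items:** I did not re-measure the scraper, jar, ring and glue stick at the end, but the arm never worked near them.

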